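Seat the two-bore block in the corner jig and hold it

ROBOT

A 7-joint arm with a two-finger parallel gripper is mounted at the origin on a cart in front of the work surface, level with it; the furniture and walls round the work are solid. World frame = base frame: x ahead of the robot, y to its left, z up, the work surface at z = 0. Lengths are in mm, angles in rad, forces in N, time in s.
With the tool pointing down it reaches from about 400 to 875 mm from the base axis. Payload 6.5 kg.
Tool frame: the origin (TCP) lies on the mounting face of the last link; the fingertips stand tip_reach ahead of it and the grasp point (between the pads) lies 147 mm ahead of it (tip_reach is the distance from the TCP to the fingertips, in mm); z points along the fingers, y is the line along which they close (so a half turn about z gives the same grasp; the last joint's range is limited). The gripper opens to 88 mm and grips with 3 to 60 N. Pads are 18 mm wide; open, the fingers measure 123 mm over their backs; the gripper's body (75 mm by 187 mm) begins 45 mm behind the grasp point.
Start: joints at [1.196, 0.536, -0.004, 1.538, 0.003, 1.067, -0.071], TCP at [197.546, -619.246, 404.716] pointing down, gripper open.
Joint ranges: [-2.7, 2.7], [-0.37, 2.16], [-1.27, 1.26], [0.24, 2.4], [-1.31, 4.45], [0.19, 1.91], [-2.76, 2.76]. Speed limits (rad/s): [2.39, 2.39, 3.14, 3.14, 3.14, 3.14, 3.14].

INTERFACE

Orientations are given as a rotation vector (axis times angle).
In Python, from bench import reach, line_to, movej, command_gripper, sleep, inverse_kinematics, snapshot, PlanningError, finish_job, read_time_s, read_joints, read_dq, read_joint_efforts, read_position, read_tcp_rot, read_force, read_moment, read_grip_width, read_finger_force, tip_reach gives the robot as it stands. Calls block until the motion is done:
- reach(position, orientation): joint-space move of the TCP to a pose.
- line_to(position, feed=150, frame=None): straight line of the TCP; frame=None keeps the orientation; feed is the mean speed in mm/s.
- movej(angles): joint-space move.
- command_gripper(opening): finger opening in mm; the grip force is fixed at half the most; returns when the fingers have stopped.
- sleep(seconds).
- inverse_kinematics(position, orientation): joint angles nearest the present ones, or None.
- snapshot(name): name is "side" or "top"; returns a dict with "color" (420x560x3 uint8, red, green, blue), "depth" (420x560 float32, mm along the optical axis (not along the pixel's ray), 0 where there is no reading), "mtx" (3x3 intrinsics, pixels), "dist_coeffs" ([k1, k2, p1, p2, k3] as OpenCV has them; the pictures are not rectified), "rvec" (rotation vector, rad) and "tvec" (3), from world to camera coordinates, as OpenCV has them. Camera axes: x right, y down, z forward; pixel columns grow to the right and rows downward; lengths in mm; the calibration is good to about 2 mm. A picture is of the moment at which its call begins.
A pose or a line that the arm cannot do raises PlanningError and nothing moves.
- finish_job(): hands the job in; it is judged then, once.
Readings, each from a call of its own:
- read_time_s(): time.
- read_joints(): joint angles.
- read_dq(): joint speeds.
- read_joint_efforts(): joint torques, N m.
- read_position(): TCP position.
- read_tcp_rot(): TCP orientation.
- read_force(): force on the tool from outside, world axes, zero at the start.
- read_moment(): the same for the moment, N m.
- read_grip_width(): finger opening in mm.
- read_finger_force(): force on a finger pad.
Only numpy, scipy, OpenCV 4.12 (cv2) and the standard library are available. Lean on these libraries where they do the work, as an engineer would, in place of code of your own. Each camera call takes 0.05 s, during which the arm holds its last target. There are 200 camera calls.

TASK

Pick up the aluminium block with the two wide bores and set it flat on the plate of the corner jig, its long side along the long fence and its stepped end toward the short fence, then press it into the corner so that it bears on both fences at once, firmly but without ramming them. Finish while holding it there: the gripper stays on the block and keeps it pressed against both fences, nothing is let go. Leave the six-bore block and everything else where it stands.

Things in the scene. Friction and masses are not known exactly. Their poses are not given: they have to be found in the camera images.
- jig: Corner jig, fixed to the worktop: an aluminium plate 120 (its x) x 150 (its y) x 12 mm thick with two low steel fences on top, all ground smooth (sliding friction 0.2 to 0.3). Origin: centre of the plate's underside, on the worktop. Its x points away from the robot (turned by up to 0.25 rad), y to the left, z up.
- fence_long: The jig's long fence: steel strip 134 mm long (along the jig's y), 12 mm thick, 18 mm high, on the far edge of the plate. Origin: centre of its underside, on the plate. Its inner face (toward the robot) is 6 mm to -x of the origin. Fixed to the jig; same axes as the jig.
- fence_short: The jig's short fence: steel strip 90 mm long (along the jig's x), 12 mm thick, 18 mm high, on the left edge of the plate. Origin: centre of its underside, on the plate. Its inner face (toward the right) is 6 mm to -y of the origin. Fixed to the jig; same axes as the jig. An 8 mm relief gap separates it from the long fence.
- jig_corner (a point): The inside corner of the jig: where the planes of the two inner fence faces meet, at the height of the plate's upper face (12 mm above the worktop). Axes as the jig: the open part of the plate lies to its -x and -y. The plate reaches 108 mm to -x and 138 mm to -y from here; the fences rise 18 mm above it.
- block: The block to be seated: plain machined aluminium block with TWO wide bores (26 mm) in its top. 46 mm wide (its x), 80 mm long (its y), 56 mm tall, 0.25 to 0.5 kg, loose, standing upright on the worktop. At its +y end it has a step: the last 14 mm of the length are only 24 mm high; the full-height part runs from y = -40 to +26 mm and is best gripped across the 46 mm width, above the height of the fences. Origin: centre of the underside of the 46x80 footprint.
- step_end (a point): Middle of the end face of the step of the two-bore block: 40 mm to the block's +y from its origin, 12 mm above its underside. This end goes against the short fence.
- block_six: The other block, to be left alone: same material, outer size and step, but SIX narrow bores (11 mm) in its top. Origin and axes as for the two-bore block. Which of the two stands left and which right of the jig varies.
- timer: Bystander: white kitchen-style timer, 62x62x18 mm; loose, to be left alone. Origin: centre of its underside.
- mouse: Bystander: black computer mouse, 113x62x39 mm; loose, to be left alone. Origin: centre of its underside.
- wash_bottle: Bystander: small clear bottle with white cap, 57 wide, 71 tall mm; loose, to be left alone. Origin: centre of its underside.
- cover_slips: Bystander: small white carton, 46x66x30 mm; loose, to be left alone. Origin: centre of its underside.
There are look-alikes about, which are no part of the job. Leave any pink or purple look-alike of the block alone.

How it is judged (in metres and radians):
On the way:
1. the two-bore block is picked up off the worktop (height (world z) of block above 0.016 m and contact force between the fingers and block above 0.5 N), for 0.1 s.
At the end, for the whole second after the job is handed in: The two-bore block is flat on the jig plate (2.5 mm, 0.04 rad), square to the fences within 0.04 rad, within 2.5 mm of both, stepped end at the short fence, pressing on each fence with over 1.5 N, at rest, with the fingers bearing on it with over 1.5 N (x of block in the frame of jig_corner between -0.0255 and -0.0205 m and y of block in the frame of jig_corner between -0.0425 and -0.0375 m and z of block in the frame of jig_corner between -0.002 and 0.0025 m and y of step_end in the frame of jig_corner between -0.003 and 0.003 m and angle between the x axis of block and the x axis of jig_corner, either way round below 0.04 rad and angle between block's own z axis and vertical below 0.04 rad and contact force between block and fence_long above 1.5 N and contact force between block and fence_short above 1.5 N and contact force between the fingers and block above 1.5 N and linear speed of block below 0.01 m/s); the arm keeps its last pose, push and grip.
It fails at once if a fence is rammed (over 80 N) (contact force between block and fence_long above 80 N or contact force between block and fence_short above 80 N).
It fails at once if the six-bore block or a bystander is displaced by more than 3 cm (distance of any of block_six, timer, mouse, wash_bottle, cover_slips from where it was at the start of the episode above 0.03 m).
It also fails if it takes over 72 s, if anything falls off the work surface, if the arm or the gripper's body presses on something with over 40 N, if the wrist force passes 120 N, or if a joint passes its speed limit or range.

## Working session

There is one attempt and no reset: what is moved stays moved. The work goes in short steps, each a Python script; the robot and the scene stay as the last script left them, time stands still between calls to the robot, and variables do not carry over. Pictures are saved under pics/ and viewed, at most 10 in all, crops included, and the job is handed in when it is done.

```bash
mkdir -p pics; ls
cat > h.py <<'E'
import numpy as np, cv2
from bench import *
def save(n,f):
    s=snapshot(n); cv2.imwrite(f'pics/{f}.png',s['color'][:,:,::-1]); np.save(f'pics/{f}.npy',s,allow_pickle=True); return s
def load(f): return np.load(f'pics/{f}.npy',allow_pickle=True).item()
def cam(s):
    R=cv2.Rodrigues(np.array(s['rvec'],float))[0]; t=np.array(s['tvec'],float).ravel(); return R,t
def und(s,px):
    return cv2.undistortPoints(np.array(px,float).reshape(-1,1,2),np.array(s['mtx'],float),np.array(s['dist_coeffs'],float)).reshape(-1,2)
def plane(s,px,z):
    R,t=cam(s); n=und(s,px); d=np.c_[n,np.ones(len(n))]@R; o=-R.T@t
    return o+d*((z-o[2])/d[:,2])[:,None]
def cloud(s):
    R,t=cam(s); h,w=s['depth'].shape; u,v=np.meshgrid(np.arange(w),np.arange(h))
    n=und(s,np.c_[u.ravel(),v.ravel()]); d=s['depth'].ravel()[:,None]
    return ((np.c_[n,np.ones(len(n))]*d-t)@R).reshape(h,w,3)
E
python3 - <<'E'
from h import *
for n in('top','side'):
    s=save(n,n+'0'); R,t=cam(s); print(n,-R.T@t, s['mtx'][0][0])
print(tip_reach if not callable(tip_reach) else tip_reach(), read_position(),read_tcp_rot(),read_force(),read_grip_width(),read_time_s())
E
```

```text
pics
top [ 430.14261785  -40.28374677 1158.14731946] 414.5350908670557
side [-49.95267354 900.4807357  512.40647227] 487.05125224384506
166.0 [ 197.46585172 -618.97822414  403.94240315] [-3.10271523e+00 -4.83048600e-01  4.91405994e-04] [ 0.07186918  0.24279904 -0.16372   ] 88.2463204300863 0.1
```

View pics/top0.png

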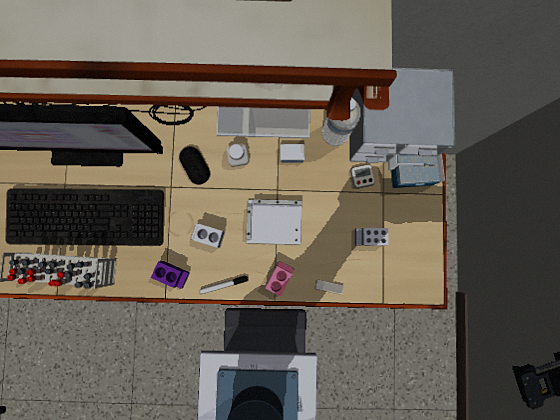

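View pics/side0.png

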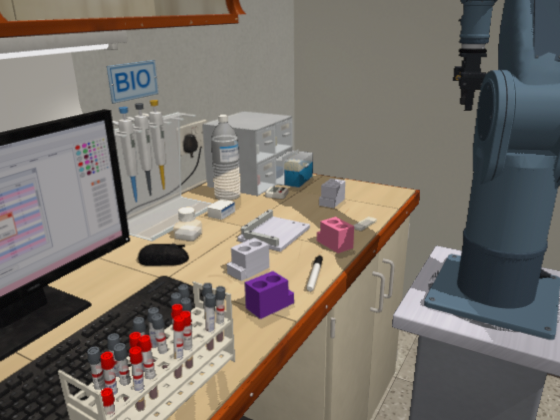

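The top view shows four candidates:
- Grey block with two wide bores at (208,235).
- Grey block with six bores at (372,237).
- Purple look-alike at (170,273).
- Pink look-alike at (280,278).

The one at (208,235) fits the description: bare aluminium with two bores. The jig is at (274,221). I'll confirm with one enlarged crop and get depth numbers.

Run:
```python
from h import *
s=load('top0'); im=s['color'][190:260,180:312,::-1]
cv2.imwrite('pics/crop.png',cv2.resize(im,None,fx=6,fy=6,interpolation=cv2.INTER_CUBIC))
P=cloud(s); 
for u,v in [(208,228),(275,222),(180,215)]: print((u,v),P[v,u].round(1))
def rect(x0,x1,y0,y1,zl,zh,nm):
    Z=P[...,2]; m=(Z>zl)&(Z<zh); k=np.zeros_like(m); k[y0:y1,x0:x1]=1; m&=k
    n,l,st,_=cv2.connectedComponentsWithStats(m.astype(np.uint8)); i=1+np.argmax(st[1:,4]); q=P[l==i]
    print(nm,len(q),np.median(q[:,2]).round(1),cv2.minAreaRect(q[:,:2].astype(np.float32)))
rect(180,240,205,260,46,65,'block top')
rect(180,240,205,260,15,35,'block step')
rect(235,312,190,255,6,18,'plate')
rect(235,312,190,255,23,40,'fences')
```

```text
(208, 228) [485.5 140.9  58.3]
(275, 222) [508.9 -36.   16.7]
(180, 215) [522.5 229.6   3.1]
block top 300 56.8 ((466.842529296875, 140.69235229492188), (67.35580444335938, 45.87863540649414), 74.52473449707031)
block step 47 25.1 ((478.3594055175781, 182.37460327148438), (7.825227737426758, 44.67707061767578), 74.62850952148438)
plate 1968 13.3 ((509.6958312988281, -34.18163299560547), (149.64833068847656, 118.685546875), 89.95809936523438)
fences 226 31.6 ((564.2178344726562, -42.888092041015625), (12.569202423095703, 131.96739196777344), 0.1199616938829422)
```

View pics/crop.png

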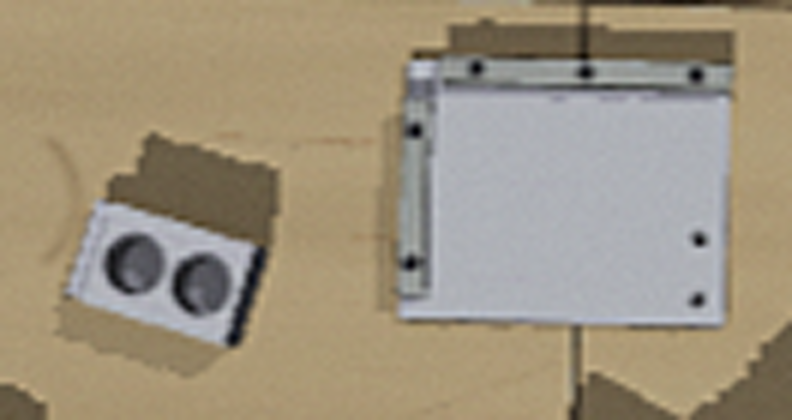

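The crop confirms the block: bare aluminium, two wide bores, step on its left end (crop ~(80,250)). The short fence is on the jig's left. Block yaw is about -0.27 and the jig's is near 0. Next I'll refine the jig yaw and make the grasp.

```bash
cat >> h.py <<'E'
def rot(yaw,sg):
    y=sg*np.array([np.cos(yaw),np.sin(yaw),0]); z=np.array([0,0,-1.]); R=np.c_[np.cross(y,z),y,z]
    return cv2.Rodrigues(R)[0].ravel()
E
python3 - <<'E'
from h import *
s=load('top0'); P=cloud(s); Z=P[...,2]
# jig edges: per-row/column extremes
k=np.zeros(Z.shape,bool); k[190:255,235:312]=1
f=P[k&(Z>26)&(Z<36)]; lf=f[(f[:,0]>552)&(f[:,1]<20)]
v=cv2.fitLine(lf[:,:2].astype(np.float32),cv2.DIST_L2,0,.01,.01).ravel(); print('long fence',v, 'yaw',np.arctan2(-v[0]*np.sign(v[1]),abs(v[1])))
sf=f[f[:,0]<545]; v=cv2.fitLine(sf[:,:2].astype(np.float32),cv2.DIST_L2,0,.01,.01).ravel(); print('short',len(sf),v,'yaw',np.arctan(v[1]/v[0]))
yaw=-0.270; by=np.array([-np.sin(yaw),np.cos(yaw)])
top=np.array([466.84,140.69]); g=top   # middle of full-height part = y -7
for sg in(1,-1):
    for p,yw in((np.r_[g,190],yaw),([535,-20,220],0.),([535,-20,220],.1)):
        q=inverse_kinematics(p,rot(yw,sg)); print(sg,None if q is None else np.round(q,2))
E
```

```text
long fence [ 2.4455325e-03  9.9999702e-01  5.6408130e+02 -4.6829807e+01] yaw -0.0024455348
short 136 [1.0000000e+00 1.1280439e-04 5.0452316e+02 3.4821606e+01] yaw 0.00011280439
1 [ 0.01  0.69 -0.5   2.05  0.62  0.55 -1.2 ]
1 [ 0.32  0.68 -0.48  1.93  0.49  0.65 -0.47]
1 [ 0.33  0.68 -0.49  1.93  0.51  0.66 -0.38]
-1 [ 0.42  0.97 -1.08  2.03  1.14  0.93  1.56]
-1 [-0.79  0.98  1.08  1.99 -1.13  0.95 -2.23]
-1 [-0.79  0.98  1.08  1.99 -1.13  0.95 -2.13]
```

Run:
```python
from h import *
yaw=-0.270; g=[466.84,140.69]; o=rot(yaw,1)
reach([*g,330],o); line_to([*g,200],feed=150); line_to([*g,190],feed=50)
print(read_position(),read_force())
command_gripper(30); print(read_grip_width(),read_finger_force(),read_position(),read_force())
line_to([*g,260],feed=100); sleep(.3)
print(read_grip_width(),read_finger_force(),read_position(),read_force(),read_time_s())
save('top','top1')
save('side','side1')
im=load('side1')['color'][180:320,170:350,::-1]
cv2.imwrite('pics/crop1.png',cv2.resize(im,None,fx=4,fy=4,interpolation=cv2.INTER_CUBIC))
```

```text
[466.78109627 140.61236237 189.86764783] [-0.1469296   0.39148859 -0.17416052]
45.746006808480736 29.997065789066255 [466.68827701 140.74644495 190.00897556] [-0.90379874 -1.08439533  0.89319453]
45.68357471925833 29.997186069376767 [466.7093394  140.71159944 259.64575668] [ 0.424099   -0.12345344 -2.48344235] 6.175
```

View pics/crop1.png

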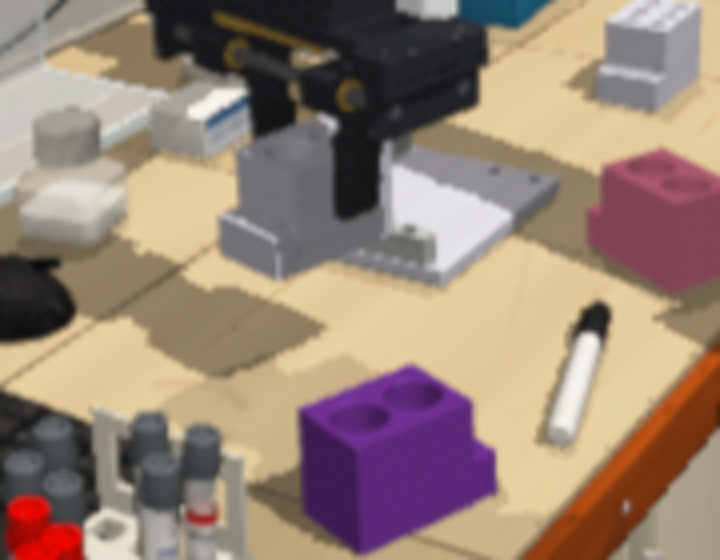

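The block is held level in the pads with its step toward +y (crop ~(260,245)). Now I'll move it over the plate and lower it until it touches.

Run:
```python
from h import *
reach([519,-34,262],rot(-0.001,1)); line_to([519,-34,206],feed=80); sleep(.3)
b=np.array(read_force()); print('base',b,read_position())
z=206.
while z>197:
    z-=.4; line_to([519,-34,z],feed=10); sleep(.05); f=np.array(read_force())-b
    if f[2]>3: break
sleep(.3); print(z,read_position(),np.array(read_force())-b,read_moment(),read_time_s())
np.save('base.npy',b); s=save('top','top2')
P=cloud(s); print(read_finger_force())
```

```text
base [-1.18803645  0.78304682 -3.50901359] [519.13248459 -34.09897869 206.31228807]
201.59999999999994 [519.05078763 -33.90482112 202.03229776] [-1.47947972 -1.5329741   9.83332836] [-0.23293861  0.47752572  0.01210248] 11.7833
29.996728878468275
```

Run:
```python
from h import *
b=np.load('base.npy'); F=lambda: np.mean([(sleep(.03),np.array(read_force())-b)[1] for _ in range(4)],0)
p=np.array([519.,-34,201.8]); line_to(p,feed=10)
def push(ax,end,thr):
    while p[ax]<end:
        p[ax]+=.4; line_to(p,feed=12); f=F()
        if -f[ax]>thr: break
    print(ax,p,np.array(read_position()).round(2),f.round(2),np.round(read_moment(),2),round(read_time_s(),2),flush=True)
p[0]=528; line_to(p,feed=25); print(F())
push(0,540,7)
p[1]=-26; line_to(p,feed=25); print(F())
push(1,-12,8)
sleep(.3); print(F(),read_position(),read_grip_width(),read_finger_force(),read_time_s())
s=save('top','top3'); save('side','side3')
im=s['color'][190:260,230:320,::-1]; im2=load('side3')['color'][190:260,220:330,::-1]
cv2.imwrite('pics/crop3.png',np.hstack([cv2.resize(im,(360,280)),cv2.resize(im2,(440,280))]))
```

```text
[-0.27500949 -0.42547554  8.99380719]
0 [536.4 -34.  201.8] [535.14 -33.52 202.02] [-7.23 -1.07 16.16] [-0.11  1.57 -0.01] 20.77
[ -8.3999522  -10.69651544  21.54872141]
1 [536.4 -25.6 201.8] [535.37 -28.6  202.  ] [ -8.07 -11.54  21.61] [-2.09  1.76  0.08] 21.76
[ -8.69180128 -11.66416241  21.6108439 ] [535.36036015 -28.61478908 201.99958942] 46.14618005195643 30.010375259444118 22.1917
```

View pics/crop3.png

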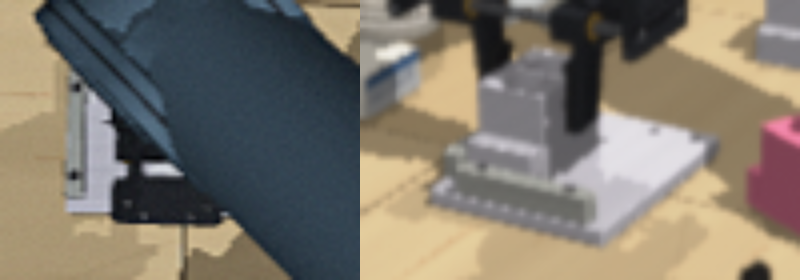

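The side view shows a gap between the block and the short fence, and the TCP is 10 mm short in y. The block is stuck by friction under 21 N of downforce, not seated. I'll relieve z and x, slide in y to real contact, then press x again.

Run:
```python
from h import *
b=np.load('base.npy'); F=lambda: np.mean([(sleep(.03),np.array(read_force())-b)[1] for _ in range(4)],0)
def show(t): print(t,p,np.array(read_position()).round(2),F().round(2),np.round(read_moment(),2),np.round(read_tcp_rot(),4),round(read_time_s(),2),flush=True)
p=np.array([536.4,-28.6,201.8]); line_to(p,feed=15)
p[0]=534.6; line_to(p,feed=15); show('back')
for _ in range(12):
    if F()[2]<4: break
    p[2]+=.1; line_to(p,feed=5)
show('z')
n=0
while p[1]<-14:
    p[1]+=.5; line_to(p,feed=12); f=F(); y=read_position()[1]
    if f[2]>6: p[2]+=.1
    if -f[1]>10 and y>-23: break
    if -f[1]>25: break
show('y')
```

```text
back [534.6 -28.6 201.8] [534.59 -29.39 201.99] [-1.57 -3.5  11.2 ] [-0.64  0.62  0.04] [ 2.2224  2.2188 -0.0025] 23.04
z [534.6 -28.6 202.2] [534.55 -28.33 202.03] [ 1.49 -1.68  1.98] [-0.13 -0.18 -0.06] [-2.2218e+00 -2.2204e+00 -8.0000e-04] 24.84
y [534.6 -14.6 202.2] [534.7  -16.68 202.16] [  0.3  -10.05   4.68] [-2.01  0.12  0.05] [ 2.2226  2.2167 -0.0058] 35.71
```

Run:
```python
from h import *
b=np.load('base.npy'); F=lambda: np.mean([(sleep(.03),np.array(read_force())-b)[1] for _ in range(3)],0)
def show(t): print(t,p,np.array(read_position()).round(2),F().round(2),np.round(read_moment(),2),np.round(read_tcp_rot(),4),round(read_time_s(),2),flush=True)
p=np.array([535.2,-14.6,202.2])
while p[0]<539:
    p[0]+=.4; line_to(p,feed=15); f=F()
    if f[2]>8: p[2]+=.1
    if -f[0]>11: break
show('x')
while p[1]<-12:
    p[1]+=.4; line_to(p,feed=15); f=F()
    if f[2]>8: p[2]+=.1
    if -f[1]>14: break
show('y'); sleep(.5); show('hold')
print(read_grip_width(),read_finger_force())
save('top','top4'); s=save('side','side4')
cv2.imwrite('pics/crop4.png',cv2.resize(s['color'][190:260,220:320,::-1],None,fx=8,fy=8,interpolation=cv2.INTER_CUBIC))
```

```text
x [539.2 -14.6 203.1] [536.24 -16.43 202.16] [-11.66 -10.75  12.86] [-2.02  2.41  0.01] [-2.2224 -2.2177  0.0165] 39.31
y [539.2 -13.  203.5] [536.32 -16.07 202.19] [-10.66 -14.27  10.04] [-2.63  2.21  0.12] [-2.2242 -2.2175  0.0193] 40.81
hold [539.2 -13.  203.5] [536.31 -16.11 202.19] [-10.61 -13.91  10.11] [-2.61  2.22  0.11] [-2.2243 -2.2175  0.0194] 41.41
45.83198091047049 30.009077419526875
```

View pics/crop4.png

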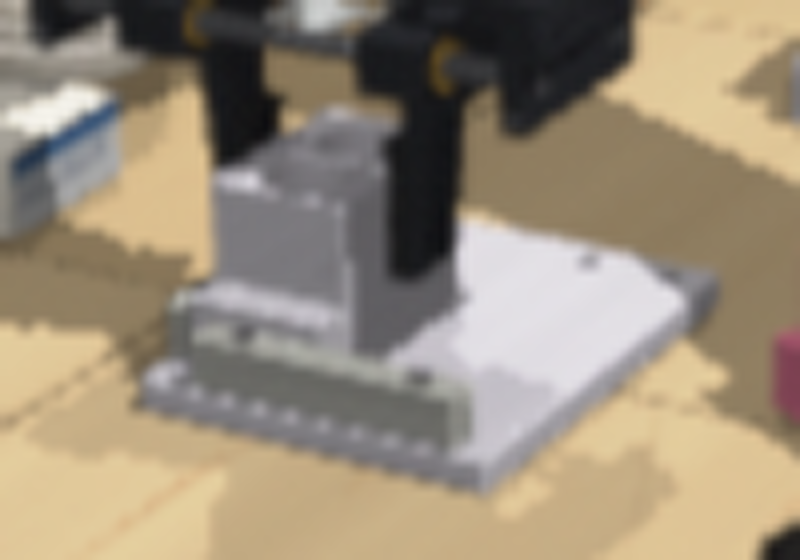

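The side view shows the step directly behind the short fence and parallel to it (~(270,310)), with the block flat and the fingers clear of the fences. The tool forces are 10.6 N in x and 13.9 N in y. Friction could take at most about 7 N in x and 6 N in y, so both fences must be loaded. The pose is steady, so I'm handing in.

```bash
python3 -c "
from bench import *
print(finish_job())"
```

```text
the job is handed in; nothing more can be done
None
```

I handed in the job with the two-bore block flat in the jig corner and still gripped, pushed toward the long fence with about 11 N and the short fence with about 14 N; the judge's result was not reported back.

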